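Seat the sawn model in its die tray

TASK

The sections of the sawn stone jaw model stand proud in the black die tray. With a fingertip, work round the arch and press every section gently straight down until it is fully home, then push the tray's gate shut across the heels with the finger. Lift nothing, do not shove or tip the tray, and leave the carver, the wax block and the white cast alone.

Things in the scene. Friction and masses are not known exactly. Their poses are not given: they have to be found in the camera images.
- die_tray: Loose black horseshoe die tray, 0.35 kg, 67 x 76 mm, walls 14 mm high; origin on its underside, mid-tray. Its +x points to the front teeth (rounded end, x = 36 mm), y to its left; the flat heel end (x = -32 mm) faces the robot, turned up to 0.4 rad. In it a yellow-brown stone jaw model sawn into 8 sections in a horseshoe row, right heel (1) to left heel (8); seated, all bite in one plane 36 mm above the bench.
- section_1 (a joint): Height by which section 1 stands proud, m: 0 = fully seated (hard stop), grows upwards, at most 0.008. Tight dowel fit: moving it takes about 2 N straight down, and it stays where it is left.
- section_1_top (a point): Centre of the biting surface of section 1 (rearmost on the right, one molar, with a 4.5 mm deep ledge 14 mm high at its heel); the section is about 16 mm long along the row and 15 mm wide at its base, its teeth 11 mm wide. The point moves with it: 36 mm above the bench when seated, plus the joint value. z up.
- section_2 (a joint): Height by which section 2 stands proud, m: 0 = fully seated (hard stop), grows upwards, at most 0.008. Tight dowel fit: moving it takes about 2 N straight down, and it stays where it is left.
- section_2_top (a point): Centre of the biting surface of section 2 (right, one molar); the section is about 16 mm long along the row and 15 mm wide at its base, its teeth 11 mm wide. The point moves with it: 36 mm above the bench when seated, plus the joint value. z up.
- section_3 (a joint): Height by which section 3 stands proud, m: 0 = fully seated (hard stop), grows upwards, at most 0.008. Tight dowel fit: moving it takes about 2 N straight down, and it stays where it is left.
- section_3_top (a point): Centre of the biting surface of section 3 (right, two premolars); the section is about 16 mm long along the row and 15 mm wide at its base, its teeth 9 mm wide. The point moves with it: 36 mm above the bench when seated, plus the joint value. z up.
- section_4 (a joint): Height by which section 4 stands proud, m: 0 = fully seated (hard stop), grows upwards, at most 0.008. Tight dowel fit: moving it takes about 2 N straight down, and it stays where it is left.
- section_4_top (a point): Centre of the biting surface of section 4 (front, canine and incisor, right of the midline); the section is about 16 mm long along the row and 15 mm wide at its base, its teeth 7 mm wide. The point moves with it: 36 mm above the bench when seated, plus the joint value. z up.
- section_5 (a joint): Height by which section 5 stands proud, m: 0 = fully seated (hard stop), grows upwards, at most 0.008. Tight dowel fit: moving it takes about 2 N straight down, and it stays where it is left.
- section_5_top (a point): Centre of the biting surface of section 5 (front, incisor and canine, left of the midline); the section is about 16 mm long along the row and 15 mm wide at its base, its teeth 7 mm wide. The point moves with it: 36 mm above the bench when seated, plus the joint value. z up.
- section_6 (a joint): Height by which section 6 stands proud, m: 0 = fully seated (hard stop), grows upwards, at most 0.008. Tight dowel fit: moving it takes about 2 N straight down, and it stays where it is left.
- section_6_top (a point): Centre of the biting surface of section 6 (left, two premolars); the section is about 16 mm long along the row and 15 mm wide at its base, its teeth 9 mm wide. The point moves with it: 36 mm above the bench when seated, plus the joint value. z up.
- section_7 (a joint): Height by which section 7 stands proud, m: 0 = fully seated (hard stop), grows upwards, at most 0.008. Tight dowel fit: moving it takes about 2 N straight down, and it stays where it is left.
- section_7_top (a point): Centre of the biting surface of section 7 (left, one molar); the section is about 16 mm long along the row and 15 mm wide at its base, its teeth 11 mm wide. The point moves with it: 36 mm above the bench when seated, plus the joint value. z up.
- section_8 (a joint): Height by which section 8 stands proud, m: 0 = fully seated (hard stop), grows upwards, at most 0.008. Tight dowel fit: moving it takes about 2 N straight down, and it stays where it is left.
- section_8_top (a point): Centre of the biting surface of section 8 (rearmost on the left, one molar, ledge like section_1); the section is about 16 mm long along the row and 15 mm wide at its base, its teeth 11 mm wide. The point moves with it: 36 mm above the bench when seated, plus the joint value. z up.
- gate (a joint): Opening of the tray's gate, rad: 0 = shut across the heels (hard stop), 0.5 to 0.85 at the start. Black bar 82 mm long, 5 mm thick, 3.5 to 18.4 mm above the bench, upright hinge at tray x -34.5, y +41.5 mm; its free right end swings out to the tray's -x. Friction 0.02 N m, stays where left. A lip along its top shuts over the heel ledges of sections 1 and 8, so it shuts fully only once these are seated.
- gate_pad (a point): Middle of the ribbed thumb pad (14 x 11.5 mm) on the gate's outer face near its free end, 71 mm along the gate from the hinge axis and 6.5 mm outside it, 10 mm above the bench; moves with the gate. x points to the gate's inner side (the way to push), y along the gate to the hinge.
- carver: Wax carver, thin tool 9 x 140 x 9 mm, loose, lying left of the tray. Origin: middle of its underside, long along its y. Bystander.
- wax_block: Red-pink block of modelling wax, 32 x 68 x 11 mm, loose, lying right of the tray. Origin: middle of its underside, long along its y. Bystander.
- cast_white: White plaster jaw model 66 x 70 x 47 mm in one piece, loose, standing beyond the tray on the right. Origin: middle of its underside. Bystander.
Not all that is in view belongs to the job. What is shaped like the die_tray but green or turquoise is not meant.

How it is judged:
By the outcome, as a careful person would: the job done as asked, in the order asked, and still so for the second after the job is handed in, with the robot touching nothing.
It also fails if it takes over 61 s, if anything falls off the work surface, if the arm or the gripper's body presses on something with over 40 N, if the wrist force passes 120 N, or if a joint passes its speed limit or range.

ROBOT

A 6-joint arm with a two-finger parallel gripper is mounted at the origin on a cart in front of the work surface, level with it; the furniture and walls round the work are solid. World frame = base frame: x ahead of the robot, y to its left, z up, the work surface at z = 0. Lengths are in mm, angles in degrees, forces in N, time in s.
With the tool pointing down it reaches from about 350 to 850 mm from the base axis. Payload 8.1 kg.
Tool frame: the origin (TCP) lies at the very end of the fingers, on their centre line; the grasp point (between the pads) lies 19 mm behind it; z points along the fingers, y is the line along which they close (so a half turn about z gives the same grasp; the last joint's range is limited). The gripper opens to 85 mm and grips with 20 to 120 N. Pads are 22 mm wide; open, the fingers measure 114 mm over their backs; the gripper's body (76 mm by 85 mm) begins 54 mm behind the grasp point. The pads swing forward as they close: fully open they stand 13 mm farther back than shut.
Start: joints at [71.826, 7.471, 85.268, -0, 87.261, -4.893], TCP at [137.815, 583.963, 231.292] pointing down, gripper open.
Joint ranges: [-169.43, 169.43], [-51.17, 129.36], [1.28, 143.12], [-76.62, 256.62], [0, 156.53], [-152.29, 152.29]. Speed limits (degrees/s): [136.94, 136.94, 159.86, 180, 180, 180].

INTERFACE

Orientations are given as [roll, pitch, yaw] about the fixed x, y, z axes, in that order (R = Rz(yaw) Ry(pitch) Rx(roll)).
In Python, from bench import sense, eyes, job, models gives the robot as it stands. The module is installed in compiled form; this text tells all that it offers.
- The arm moves only by the tool apply_moves, never from a script. Its argument "rows" is a list of rows, each a list of 6 numbers: the shift along the tool's x, y, z in mm, then the turn, a rotation vector about the tool's x, y, z in rad. In form: [[dx, dy, dz, rx, ry, rz], ...]. A call has exactly 5 rows; each row shifts and turns the commanded pose from where the row before left it, along the tool's axes as they then stand; what a row does not reach is not made up. A row lasts 1/8 s, in which the tool goes at most 62.5 mm and 10.7 degrees, less where a joint would pass 70% of its speed; a pose out of reach is approached as far as the arm can. A call is refused whole if a number of a shift passes 62.5 or a number of a turn 0.188, either way. A call with a gripper value outside its range is refused whole. "fingers" is the finger opening in mm, from 0 to 85.4, set as the call begins (left out, the last holds). The fingers move at their own pace and stop on an object; "grip_force" is the grip in N (left out, the last holds). Time passes only in rows, so rows that do not move let the fingers close, or fill a call up. It gives the time, the measured TCP pose, the force, the opening and the grip force at its end, in the units of the state.
- sense(): the state, without advancing time (a new reading comes with each control period).
- eyes.snapshot(name): name is "scene" or "top" or "wrist"; returns (picture, depth): 480x640x3 uint8, red, green, blue; 480x640 float32, mm along the optical axis (not along the pixel's ray), 0 where there is no reading.
- eyes.get_calibration(name): a dict with "intrinsics" (3x3 intrinsics, pixels), "R" (3x3) and "t" (3): a world point X has camera coordinates R X + t; the wrist camera has in their place "mount" (4x4, takes a point from camera to tool coordinates, whose origin is the TCP and whose axes are the flange's). Camera axes: x right, y down, z forward; pixel columns grow to the right and rows downward; lengths in mm; the calibration is good to about 2 mm. A picture is of the moment at which its call begins: read the wrist's pose just before it. get_calibration takes no time and is no camera call.
- job.hand_in(): hands the job in; it is judged then, once.
Trained networks look in the newest picture that a camera, given by its name, has taken for a name from the list of things; names that differ only in an ending like _2 or _b are one class to them, and where a whole thing is asked for, a point or a joint stands for the part that bears it (a point fixed in the world has none). Each returns a list of dicts, best first, with "confidence" (0 to 1); they miss things now and then, are a little off and sometimes report something else, mostly with a low value. They report only what shows in the picture. A call takes as long as a camera call. They do not tell look-alikes from the thing itself.
- models.boxes_of(name, camera): "xyz" ([x, y, z] in mm, in world coordinates, good to about 4 mm: the middle of the surface that is visible of it).
- models.cut_out(name, camera): "pixels" (480x640 bool, what is visible of it).
- models.place_of(name, camera): "xyz" ([x, y, z] in mm, in world coordinates, good to about 4 mm: a listed point, or the origin of a listed thing).
The state is a dict: "time": time; "joint_pos": joint angles; "qd": joint speeds; "joint_efforts": joint torques, N m; "tool_pos": TCP position; "tcp_rot": TCP orientation; "ft_force": force on the tool from outside, world axes, zero at the start; "wrist_torque": the same for the moment, N m; "finger_gap": finger opening in mm; "grip_force": force on a finger pad.
Only numpy, scipy, OpenCV 4.12 (cv2) and the standard library are available. Lean on these libraries where they do the work, as an engineer would, in place of code of your own. Each camera call takes 0.05 s, during which the arm holds its last target. There are 200 camera calls.

## Working session

There is one attempt and no reset: what is moved stays moved. The work goes in short steps, Python scripts to look and compute and a tool call to move; the robot and the scene stay as the last step left them, time stands still between calls to the robot, and variables do not carry over. Pictures are saved under pics/ and viewed, at most 10 in all, crops included, and the job is handed in when it is done.

Besides the shell and the picture viewer there is one more tool, called after "Emit:" as a command line: name --pt "numbers of a row" for each row, then --argument value for the rest. apply_moves: Moves the arm, as the interface text tells. Its arguments: {"type":"object","properties":{"rows":{"type":"array"},"fingers":{"type":"number"},"grip_force":{"type":"number"}},"required":["rows"]}

```bash
mkdir -p pics
cat > h.py <<'E'
import numpy as np, cv2
from bench import sense, eyes, job, models
def snap(cam,f):
    p,d=eyes.snapshot(cam); cv2.imwrite('pics/'+f,p[:,:,::-1]); np.save('pics/'+cam+'_d.npy',d); return p,d
E
python3 - <<'E'
from h import *
s=sense(); print(s['time'],s['tool_pos'],s['tcp_rot'])
p,d=snap('top','top1.png')
for n in ['die_tray','gate_pad','section_1_top','carver','wax_block','cast_white']:
    print(n,[(round(r['confidence'],2),np.round(r['xyz'],1).tolist()) for r in models.place_of(n,'top')])
c=eyes.get_calibration('top'); print(c)
E
```

```text
0.0 [137.63844347 583.45184968 230.2524121 ] [-1.79896022e+02 -8.38325005e-03  1.66720036e+02]
die_tray [(0.82, [546.4, 208.1, -4.0]), (0.78, [579.5, -24.5, 1.2]), (0.78, [727.9, -20.0, -0.0])]
gate_pad [(0.88, [680.7, -39.7, 8.3]), (0.78, [598.2, 188.7, 13.3]), (0.38, [598.8, -40.8, 39.8])]
section_1_top [(0.51, [581.0, 204.8, 37.7]), (0.45, [566.2, -50.8, 39.8]), (0.38, [700.2, -38.2, 33.8])]
carver [(0.8, [556.5, 74.0, 4.9])]
wax_block [(0.62, [781.8, -162.5, 0.3])]
cast_white [(0.55, [782.7, -164.6, 2.7])]
{'intrinsics': array([[544.20018298,   0.        , 326.21429029],
       [  0.        , 544.20018298, 240.26452702],
       [  0.        ,   0.        ,   1.        ]]), 'R': array([[ 0.01084932, -0.99976224, -0.01891443],
       [-0.98165098, -0.00704766, -0.19055624],
       [ 0.19037763,  0.02063477, -0.98149405]]), 't': array([ 26.82466131, 662.75488741, 773.25835358])}
```

View pics/top1.png

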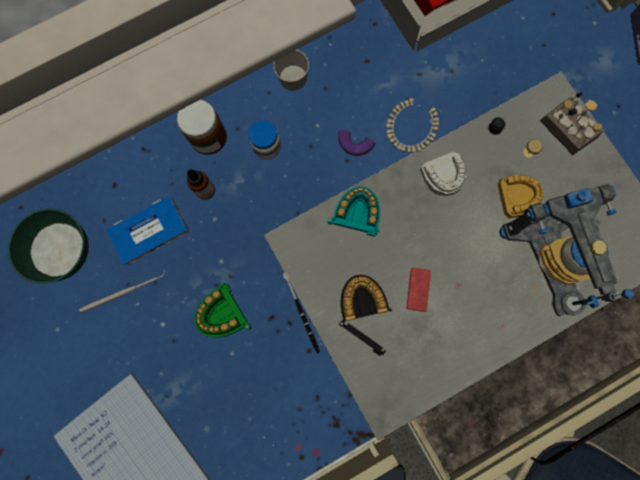

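The black tray is at about pixel (364,300), world (580,-25). The gate is open toward (383,352), and the green and turquoise trays are decoys.

```bash
cat >> h.py <<'E'
from scipy.spatial.transform import Rotation as Ro
def Rt(s): return Ro.from_euler('xyz',s['tcp_rot'],degrees=True).as_matrix()
E
python3 - <<'E'
from h import *
m=eyes.get_calibration('wrist');print(np.round(m['mount'],3).tolist(), m['intrinsics'][0])
s=sense();R=Rt(s)
# shift so that camera looks at tray 
print(R.T@(np.array([580,-25,230])-s['tool_pos']), R.round(3).tolist())
E
```

```text
[[0.0, -0.953, -0.303, 76.644], [1.0, -0.0, 0.001, 0.321], [-0.001, -0.303, 0.953, -143.686], [0.0, 0.0, 0.0, 1.0]] [414.02806928   0.         322.05944855]
[-570.27293033 -490.93727324    1.25348544] [[-0.973, 0.23, -0.0], [0.23, 0.973, -0.0], [0.0, -0.0, -1.0]]
```

Emit:
apply_moves --pt "-38 -32.7 0 0 0 0" --pt "-38 -32.7 0 0 0 0" --pt "-38 -32.7 0 0 0 0" --pt "-38 -32.7 0 0 0 0" --pt "-38 -32.7 0 0 0 0" --fingers 0 --grip_force 20

```text
time: 0.98
tool_pos: [285.9, 379.9, 231.4]
tcp_rot: [180.0, 0.0, 166.7]
ft_force: [0.5, 0.3, -0.1]
finger_gap: 0.1
grip_force: 0.0
```

Emit:
apply_moves --pt "-38 -32.7 0 0 0 0" --pt "-38 -32.7 0 0 0 0" --pt "-38 -32.7 0 0 0 0" --pt "-38 -32.7 0 0 0 0" --pt "-38 -32.7 0 0 0 0"

```text
time: 1.6
tool_pos: [433.4, 177.0, 231.6]
tcp_rot: [180.0, 0.0, 166.7]
ft_force: [0.9, 0.0, -0.1]
finger_gap: 0.1
grip_force: 0.0
```

Emit:
apply_moves --pt "-38 -32.7 0 0 0 0" --pt "-38 -32.7 20 0 0 0" --pt "-38 -32.7 30 0 0 0" --pt "-38 -32.7 30 0 0 0" --pt "-38 -32.7 20 0 0 0"

```text
time: 2.22
tool_pos: [580.0, -25.8, 129.6]
tcp_rot: [-180.0, -0.1, 166.7]
ft_force: [0.2, 0.6, 0.6]
finger_gap: 0.1
grip_force: 0.0
```

```bash
cat >> h.py <<'E'
def cloud(cam,d,s):
    c=eyes.get_calibration(cam);K=c['intrinsics'];v,u=np.mgrid[:480,:640]
    P=np.stack([(u-K[0,2])*d/K[0,0],(v-K[1,2])*d/K[1,1],d],-1)
    if cam=='wrist':
        M=c['mount'];return (P@M[:3,:3].T+M[:3,3])@Rt(s).T+s['tool_pos']
    return (P-c['t'])@c['R']
E
python3 - <<'E'
from h import *
s=sense();print(s['time'],s['tool_pos'],s['tcp_rot'],s['finger_gap'],s['ft_force'])
p,d=snap('wrist','w1.png')
for n in ['die_tray','gate_pad','section_1_top']:
    print(n,[(round(r['confidence'],2),np.round(r['xyz'],1).tolist()) for r in models.place_of(n,'wrist')])
X=cloud('wrist',d,s);np.save('pics/X1.npy',X);print(X[::60,::80,2].round())
E
```

```text
2.225 [580.03045767 -25.77629563 129.6344584 ] [-1.79999353e+02 -7.62432578e-02  1.66707646e+02] 0.08562221383875748 [0.2189885  0.55931353 0.63784488]
die_tray [(0.97, [580.2, -20.0, -0.4])]
gate_pad [(0.88, [489.2, -50.5, 11.4])]
section_1_top [(0.86, [569.8, -53.8, 41.8]), (0.56, [554.9, -2.3, 40.1])]
[[-200.    3.    3.    4.    3.    0.    1.    2.]
 [-215.    2.    2.    3.    3.    2.    1.    2.]
 [   3.    2.    4.    3.    3.    3.    1.    2.]
 [   2.    3.    3.    3.    3.    2.    8.    2.]
 [   2.    2.    3.    3.    6.    4.    3.    1.]
 [   2.    3.    2.    3.  138.    3.    2.    3.]
 [   2.    2.    2.    1.  168.    2.    3.    2.]
 [  17.    4.  200.  186.    3.  204.  199.    2.]]
```

View pics/w1.png

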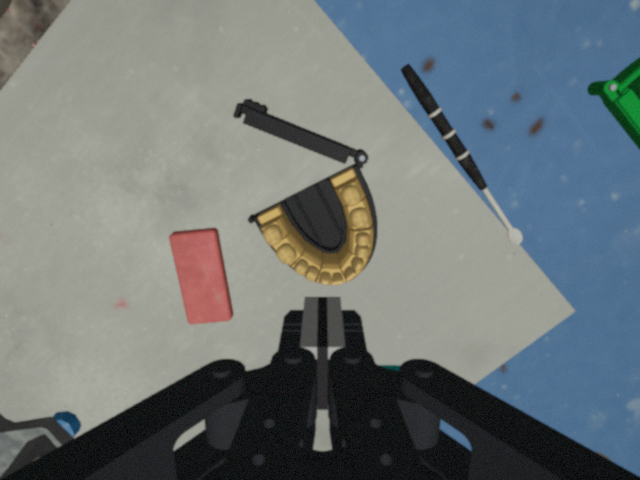

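The wrist view shows the black tray at about (315,225), heel corners near (252,219) and (358,168), gate from hinge (360,157) to pad (250,105). The next step fits the tray frame and builds a height map.

Run:
```python
from h import *
X=np.load('pics/X1.npy').copy(); p=cv2.imread('pics/w1.png'); X[...,2]-=2.3
hsv=cv2.cvtColor(p,cv2.COLOR_BGR2HSV)
v,u=np.mgrid[:480,:640]
reg=(u>235)&(u<385)&(v>90)&(v<292)
yel=reg&(hsv[...,0]>12)&(hsv[...,0]<30)&(hsv[...,1]>90)
for n,(a,b) in dict(hing=(360,157),hL=(357,168),hR=(253,219),pad=(256,106)).items():
    print(n,np.median(X[b-1:b+2,a-1:a+2].reshape(-1,3),0).round(1))
t=X[yel&(X[...,2]>20)]; print(len(t),t.min(0),t.max(0), t.mean(0))
np.save('pics/t.npy',t)
# heel ledge front edge: use min area rect
r=cv2.minAreaRect(t[:,:2].astype(np.float32));print(r)
# black heel line: dark points z 8..25 in tray
# raster 6px/mm
S=6;im=np.zeros((560,600,3),np.uint8)
m=reg&(X[...,2]>5)
for x,c in zip(X[m],p[m]):
    i=int((640-x[0])*S);j=int((25-x[1])*S)
    cv2.circle(im,(j,i),2,tuple(int(k) for k in c),-1)
for x in range(560,640,10): cv2.putText(im,str(x),(0,int((640-x)*S)),0,.4,(255,255,255))
for y in range(-70,25,10): cv2.putText(im,str(y),(int((25-y)*S),550),0,.4,(255,255,255))
cv2.imwrite('pics/plan.png',im)
```

```text
hing [539.1   8.1  16.4]
hL [545.9   5.3  13. ]
hR [562.8 -67.1  12.2]
pad [496.1 -45.5  14.5]
4796 [505.69773214 -61.59775449  20.04702387] [611.60739402   7.2913292  271.1241808 ] [581.84290536 -21.62339664  33.34867676]
((564.3369750976562, -13.618064880371094), (69.38569641113281, 95.24432373046875), 48.33956527709961)
```

View pics/plan.png

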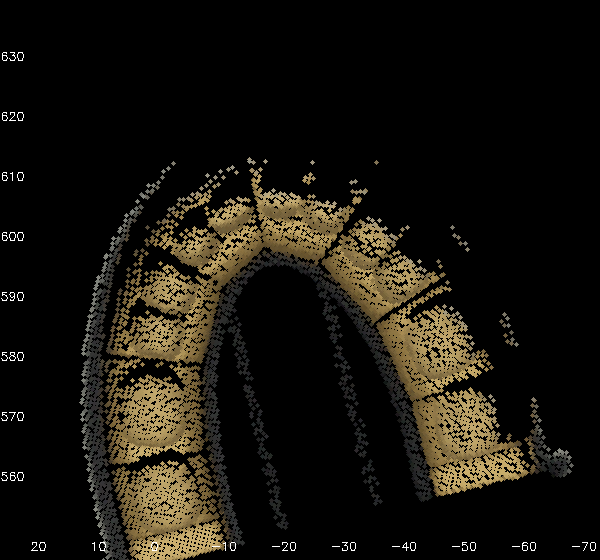

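The plan map shows all seven saw cuts, and the section centres can be read from it. Now checking symmetry and heights, then the first approach.

Run:
```python
from h import *
t=np.load('pics/t.npy');t=t[t[:,2]<55]
P=dict(zip(range(1,9),[(570.3,-52.5),(583.3,-48.3),(597,-39),(604.2,-25),(603.3,-12.5),(590,-2.5),(572.5,-.8),(558.3,-.8)]))
a=np.radians(13.5);R=np.array([[np.cos(a),-np.sin(a)],[np.sin(a),np.cos(a)]])
for k,c in P.items():
    c=np.array(c);q=t[np.linalg.norm(t[:,:2]-c,axis=1)<7]
    top=q[q[:,2]>np.percentile(q[:,2],60)]
    print(k,(R.T@(c-[583,-23])).round(1),'z',np.percentile(q[:,2],[50,80,95]).round(1),'topc',top[:,:2].mean(0).round(1))
s=sense();print(s['tool_pos'],s['joint_pos'])
```

```text
1 [-19.2 -25.7] z [37.6 38.9 39.9] topc [569.4 -52.8]
2 [ -5.6 -24.7] z [36.5 37.8 38.6] topc [582.7 -48. ]
3 [  9.9 -18.8] z [35.4 36.9 37.7] topc [596.5 -38.9]
4 [20.1 -6.9] z [30.7 36.8 39.4] topc [604.5 -25.3]
5 [22.2  5.5] z [32.3 38.5 39.9] topc [602.6 -12. ]
6 [11.6 18.3] z [38.1 39.4 40.1] topc [589.   -2.6]
7 [-5. 24.] z [35.7 36.8 37.6] topc [ 5.713e+02 -4.000e-01]
8 [-18.8  27.4] z [36.3 37.5 38.3] topc [557.4  -2.6]
[579.46968064 -25.06609895 130.23796043] [-7.54909982e+00  8.48513878e+00  9.49094527e+01  1.28177494e-02
  7.67307026e+01 -8.41653273e+01]
```

Emit:
apply_moves --pt "0 0 0 0 0 0.186" --pt "0 0 0 0 0 0.186" --pt "0 0 0 0 0 0.186" --pt "0 0 0 0 0 0.186" --pt "0 0 0 0 0 0.186"

```text
time: 3.05
tool_pos: [580.0, -23.0, 132.7]
tcp_rot: [179.9, 0.0, 113.2]
ft_force: [0.1, 0.5, -0.2]
finger_gap: -0.3
grip_force: 0.0
```

Emit:
apply_moves --pt "-25 -15.5 20 0 0 0.178" --pt "0 0 25 0 0 0" --pt "0 0 25 0 0 0" --pt "0 0 11 0 0 0" --pt "0 0 0 0 0 0"

```text
time: 3.68
tool_pos: [575.3, -52.6, 50.4]
tcp_rot: [-180.0, -0.0, 103.3]
ft_force: [0.2, 0.2, 0.8]
finger_gap: -0.2
grip_force: 0.0
```

Run:
```python
from h import *
s=sense();print(s['time'],s['tool_pos'],s['tcp_rot'],s['ft_force'])
p,d=snap('wrist','w2.png')
```

```text
3.675 [575.26025068 -52.64556341  50.42147787] [-1.79973199e+02 -1.84507301e-02  1.03292315e+02] [0.15158935 0.22984585 0.80877507]
```

View pics/w2.png

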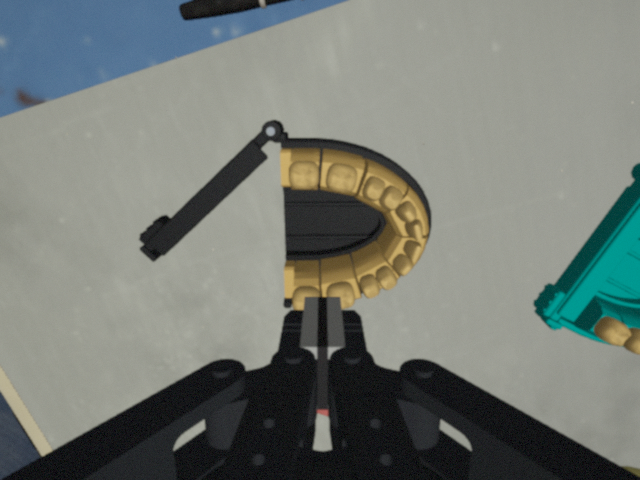

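The tip (322,300) is about 5 mm ahead of section 1's molar, so I correct back and press.

Emit:
apply_moves --pt "2 -4.5 4 0 0 0" --pt "0 0 4 0 0 0" --pt "0 0 2 0 0 0" --pt "0 0 1.5 0 0 0" --pt "0 0 0 0 0 0"

```text
time: 4.35
tool_pos: [571.0, -52.6, 38.9]
tcp_rot: [180.0, 0.0, 103.2]
ft_force: [-1.1, 0.1, 1.6]
finger_gap: -0.0
grip_force: 0.9
```

Emit:
apply_moves --pt "0 0 0.8 0 0 0" --pt "0 0 0.8 0 0 0" --pt "0 0 0.5 0 0 0" --pt "0 0 0.5 0 0 0" --pt "0 0 0 0 0 0"

```text
time: 4.97
tool_pos: [570.9, -52.6, 36.2]
tcp_rot: [180.0, 0.0, 103.2]
ft_force: [0.3, 0.6, 3.0]
finger_gap: 0.1
grip_force: 1.5
```

Emit:
apply_moves --pt "0 0 0.4 0 0 0" --pt "0 0 0.3 0 0 0" --pt "0 0 0.3 0 0 0" --pt "0 0 0 0 0 0" --pt "0 0 0 0 0 0"

```text
time: 5.6
tool_pos: [571.1, -52.6, 35.9]
tcp_rot: [180.0, 0.0, 103.2]
ft_force: [-2.9, 0.2, 9.0]
finger_gap: -0.7
grip_force: 4.5
```

Section 1 hit its stop at z ≈ 36 with 9 N. On to section 2.

Emit:
apply_moves --pt "0 0 -6 0 0 0" --pt "0 0 -5 0 0 0" --pt "1.5 13.5 0 0 0 0" --pt "0 0 3 0 0 0" --pt "0 0 3 0 0 0"

```text
time: 6.22
tool_pos: [583.4, -47.8, 39.5]
tcp_rot: [-180.0, -0.0, 103.3]
ft_force: [-0.3, -0.6, -1.0]
finger_gap: 0.2
grip_force: 0.0
```

Emit:
apply_moves --pt "0 0 2 0 0 0" --pt "0 0 1.3 0 0 0" --pt "0 0 1 0 0 0" --pt "0 0 0.7 0 0 0" --pt "0 0 0 0 0 0"

```text
time: 6.85
tool_pos: [583.6, -48.1, 36.0]
tcp_rot: [-180.0, 0.0, 103.2]
ft_force: [-4.8, 0.7, 7.6]
finger_gap: -0.0
grip_force: 3.5
```

Run:
```python
import numpy as np
# tray-frame targets & tool yaw ; print row numbers (shift in prior yaw, then turn)
a=np.radians(13.5);T=lambda p:np.array([583+p[0]*np.cos(a)-p[1]*np.sin(a),-23+p[0]*np.sin(a)+p[1]*np.cos(a)])
seq=[('2',(-5.5,-24.5),103.2),('3',(10.5,-18.5),137),('4',(21.3,-6.7),165),('5',(21.3,6.3),205),('6',(10.8,18.4),75),('7',(-5.5,24.5),103.2),('8',(-19,26.2),103.2)]
c=T(seq[0][1]);y=103.2
for n,p,yw in seq[1:]:
    r=np.radians(y);d=T(p)-c
    print(n,T(p).round(1),'dx',round(d@[np.cos(r),np.sin(r)],1),'dy',round(d@[np.sin(r),-np.cos(r)],1),'turn',round(np.radians(y-yw),3));c=T(p);y=yw
```

```text
3 [597.5 -38.5] dx 6.1 dy 16.0 turn -0.59
4 [605.3 -24.5] dx 3.9 dy 15.5 turn -0.489
5 [602.2 -11.9] dx 6.2 dy 11.4 turn -0.698
6 [589.2  -2.6] dx 7.9 dy 14.0 turn 2.269
7 [ 5.719e+02 -5.000e-01] dx -2.4 dy -17.2 turn -0.492
8 [558.4  -2. ] dx 1.6 dy -13.5 turn 0.0
```

Emit:
apply_moves --pt "0 0 -6 0 0 0" --pt "0 0 -5 0 0 0" --pt "6 16 0 0 0 0" --pt "0 0 0 0 0 -0.18" --pt "0 0 0 0 0 -0.18"

```text
time: 7.48
tool_pos: [598.1, -38.4, 46.5]
tcp_rot: [180.0, 0.0, 124.2]
ft_force: [-0.4, 0.1, 0.1]
finger_gap: -0.3
grip_force: 0.0
```

Emit:
apply_moves --pt "0 0 0 0 0 -0.18" --pt "0 0 3 0 0 -0.05" --pt "0 0 2 0 0 0" --pt "0 0 2 0 0 0" --pt "0 0 1 0 0 0"

```text
time: 8.1
tool_pos: [597.9, -38.5, 38.3]
tcp_rot: [180.0, 0.0, 137.0]
ft_force: [-1.7, 0.6, 2.6]
finger_gap: -0.4
grip_force: 0.9
```

Emit:
apply_moves --pt "0 0 1 0 0 0" --pt "0 0 1 0 0 0" --pt "0 0 0.6 0 0 0" --pt "0 0 0.4 0 0 0" --pt "0 0 0 0 0 0"

```text
time: 8.72
tool_pos: [598.0, -38.5, 36.0]
tcp_rot: [180.0, 0.0, 137.0]
ft_force: [-3.9, 0.4, 6.7]
finger_gap: -0.0
grip_force: 3.6
```

Section 3 is home. Section 4 next.

Emit:
apply_moves --pt "0 0 -6 0 0 0" --pt "0 0 -5 0 0 0" --pt "3.5 15.5 0 0 0 0" --pt "0 0 0 0 0 -0.18" --pt "0 0 0 0 0 -0.18"

```text
time: 9.35
tool_pos: [606.2, -23.6, 46.0]
tcp_rot: [180.0, -0.0, 158.0]
ft_force: [1.0, -0.1, -0.5]
finger_gap: -0.0
grip_force: 0.0
```

Emit:
apply_moves --pt "0 0 0 0 0 -0.13" --pt "0 0 3 0 0 0" --pt "0 0 2 0 0 0" --pt "0 0 2 0 0 0" --pt "0 0 1 0 0 0"

```text
time: 9.98
tool_pos: [605.8, -24.5, 38.2]
tcp_rot: [180.0, -0.0, 165.1]
ft_force: [0.2, 0.5, 1.8]
finger_gap: 0.2
grip_force: 0.9
```

Emit:
apply_moves --pt "0 0 1 0 0 0" --pt "0 0 1 0 0 0" --pt "0 0 0.6 0 0 0" --pt "0 0 0.4 0 0 0" --pt "0 0 0 0 0 0"

```text
time: 10.6
tool_pos: [606.0, -24.8, 35.9]
tcp_rot: [180.0, 0.0, 165.1]
ft_force: [-2.1, 2.1, 6.7]
finger_gap: -0.1
grip_force: 3.3
```

Emit:
apply_moves --pt "0 0 -6 0 0 0" --pt "0 0 -5 0 0 0" --pt "6.7 11.5 0 0 0 0" --pt "0 0 0 0 0 -0.175" --pt "0 0 0 0 0 -0.175"

```text
time: 11.22
tool_pos: [601.8, -10.9, 45.9]
tcp_rot: [180.0, -0.0, -174.5]
ft_force: [0.1, 0.0, 0.1]
finger_gap: 0.1
grip_force: 0.0
```

Emit:
apply_moves --pt "0 0 0 0 0 -0.175" --pt "0 0 3 0 0 -0.175" --pt "0 0 2 0 0 0" --pt "0 0 2 0 0 0" --pt "0 0 1 0 0 0"

```text
time: 11.85
tool_pos: [602.1, -11.6, 38.1]
tcp_rot: [180.0, -0.0, -154.9]
ft_force: [-0.4, 0.6, 1.9]
finger_gap: -0.0
grip_force: 0.9
```

Emit:
apply_moves --pt "0 0 1 0 0 0" --pt "0 0 1 0 0 0" --pt "0 0 0.6 0 0 0" --pt "0 0 0.4 0 0 0" --pt "0 0 0 0 0 0"

```text
time: 12.48
tool_pos: [602.5, -11.9, 35.9]
tcp_rot: [-180.0, 0.0, -154.8]
ft_force: [-3.2, 2.2, 6.8]
finger_gap: -0.1
grip_force: 3.5
```

Emit:
apply_moves --pt "0 0 -6 0 0 0" --pt "0 0 -5 0 0 0" --pt "8 14 0 0 0 0" --pt "0 0 0 0 0 0.175" --pt "0 0 0 0 0 0.175"

```text
time: 13.1
tool_pos: [589.1, -2.7, 46.4]
tcp_rot: [-180.0, 0.0, -175.2]
ft_force: [-0.0, -0.5, -0.1]
finger_gap: -0.1
grip_force: 0.0
```

Emit:
apply_moves --pt "0 0 0 0 0 0.175" --pt "0 0 0 0 0 0.175" --pt "0 0 0 0 0 0.175" --pt "0 0 0 0 0 0.175" --pt "0 0 0 0 0 0.175"

```text
time: 13.72
tool_pos: [589.2, -2.8, 46.4]
tcp_rot: [180.0, 0.0, 134.7]
ft_force: [0.4, 0.3, 0.8]
finger_gap: -0.5
grip_force: 0.0
```

Emit:
apply_moves --pt "0 0 0 0 0 0.175" --pt "0 0 0 0 0 0.175" --pt "0 0 0 0 0 0.175" --pt "0 0 0 0 0 0.175" --pt "0 0 0 0 0 0.175"

```text
time: 14.35
tool_pos: [589.2, -2.8, 46.4]
tcp_rot: [180.0, 0.0, 84.6]
ft_force: [-0.2, 0.2, -0.7]
finger_gap: 0.0
grip_force: 0.0
```

Emit:
apply_moves --pt "0 0 0 0 0 0.175" --pt "0 0 3 0 0 0" --pt "0 0 2 0 0 0" --pt "0 0 2 0 0 0" --pt "0 0 1 0 0 0"

```text
time: 14.98
tool_pos: [589.1, -2.8, 38.2]
tcp_rot: [180.0, 0.0, 74.9]
ft_force: [-1.2, -0.1, 1.1]
finger_gap: 0.0
grip_force: 0.9
```

Emit:
apply_moves --pt "0 0 1 0 0 0" --pt "0 0 1 0 0 0" --pt "0 0 0.6 0 0 0" --pt "0 0 0.4 0 0 0" --pt "0 0 0 0 0 0"

```text
time: 15.6
tool_pos: [589.3, -2.7, 36.0]
tcp_rot: [180.0, 0.0, 74.9]
ft_force: [-2.8, -0.8, 7.7]
finger_gap: -0.2
grip_force: 3.9
```

Emit:
apply_moves --pt "0 0 -6 0 0 0" --pt "0 0 -5 0 0 0" --pt "-2.5 -17 0 0 0 0" --pt "0 0 0 0 0 -0.165" --pt "0 0 0 0 0 -0.165"

```text
time: 16.23
tool_pos: [572.0, -0.6, 46.4]
tcp_rot: [180.0, -0.0, 94.1]
ft_force: [-0.6, 0.1, 0.5]
finger_gap: -0.1
grip_force: 0.0
```

Emit:
apply_moves --pt "0 0 0 0 0 -0.165" --pt "0 0 3 0 0 0" --pt "0 0 2 0 0 0" --pt "0 0 2 0 0 0" --pt "0 0 1 0 0 0"

```text
time: 16.85
tool_pos: [571.9, -0.6, 38.1]
tcp_rot: [-180.0, -0.0, 103.2]
ft_force: [0.0, -0.5, 2.2]
finger_gap: -0.1
grip_force: 0.9
```

Emit:
apply_moves --pt "0 0 1 0 0 0" --pt "0 0 1 0 0 0" --pt "0 0 0.6 0 0 0" --pt "0 0 0.4 0 0 0" --pt "0 0 0 0 0 0"

```text
time: 17.48
tool_pos: [572.1, -0.6, 36.0]
tcp_rot: [180.0, 0.0, 103.2]
ft_force: [-4.5, -0.4, 8.7]
finger_gap: 0.4
grip_force: 4.1
```

Emit:
apply_moves --pt "0 0 -6 0 0 0" --pt "0 0 -5 0 0 0" --pt "1.5 -13.5 0 0 0 0" --pt "0 0 3 0 0 0" --pt "0 0 3 0 0 0"

```text
time: 18.1
tool_pos: [558.8, -2.3, 40.1]
tcp_rot: [180.0, 0.0, 103.2]
ft_force: [0.2, -0.7, 0.4]
finger_gap: 0.3
grip_force: 0.0
```

Emit:
apply_moves --pt "0 0 2 0 0 0" --pt "0 0 1.3 0 0 0" --pt "0 0 1 0 0 0" --pt "0 0 0.7 0 0 0" --pt "0 0 0 0 0 0"

```text
time: 18.73
tool_pos: [559.0, -2.3, 36.0]
tcp_rot: [180.0, 0.0, 103.2]
ft_force: [-1.6, 0.2, 7.1]
finger_gap: -0.1
grip_force: 3.4
```

All eight presses reached the stop at z ≈ 36. Rising for a check and a look at the gate.

Emit:
apply_moves --pt "0 0 -20 0 0 0" --pt "0 0 -45 0 0 0" --pt "-7 -25 0 0 0 0" --pt "-7 -25 0 0 0 0" --pt "0 0 0 0 0 0"

```text
time: 19.35
tool_pos: [512.3, -27.9, 101.2]
tcp_rot: [180.0, 0.0, 103.2]
ft_force: [-0.5, -0.4, 0.1]
finger_gap: 0.2
grip_force: 0.0
```

Run:
```python
from h import *
s=sense();print(s['time'],s['tool_pos'],s['tcp_rot'],s['ft_force'])
p,d=snap('wrist','w3.png')
for n in ['die_tray','gate_pad','section_1_top']:
    print(n,[(round(r['confidence'],2),np.round(r['xyz'],1).tolist()) for r in models.place_of(n,'wrist')])
X=cloud('wrist',d,s);np.save('pics/X3.npy',X)
hsv=cv2.cvtColor(p,cv2.COLOR_RGB2HSV);z=X[...,2]-np.median(X[...,2][(abs(X[...,2])<8)]);print('floor',np.median(X[...,2][(abs(X[...,2])<8)]))
yel=(hsv[...,0]>12)&(hsv[...,0]<30)&(hsv[...,1]>90)&(z>20)&(z<60)
t=np.c_[X[yel][:,:2],z[yel]]
P=[(570.5,-52.4),(583.4,-48.1),(597.5,-38.5),(605.3,-24.5),(602.2,-11.9),(589.2,-2.6),(571.9,-.5),(558.4,-2)]
for k,c in enumerate(P):
    q=t[np.linalg.norm(t[:,:2]-np.array(c),axis=1)<6]; print(k+1,len(q),np.percentile(q[:,2],[60,80,95]).round(1) if len(q) else '')
```

```text
19.35 [512.29980932 -27.92384996 101.17562242] [1.79979057e+02 1.84615763e-02 1.03177532e+02] [-0.50424119 -0.39421816  0.06290841]
die_tray [(0.83, [579.7, -18.2, -0.3])]
gate_pad [(0.83, [688.2, -38.3, 10.9]), (0.78, [493.5, -51.2, 12.0])]
section_1_top [(0.77, [567.5, -55.6, 32.8])]
floor 2.2390931878249347
1 365 [32.8 33.6 34.4]
2 400 [32.7 33.6 34.5]
3 394 [32.6 33.5 34.4]
4 431 [30.4 33.2 34.6]
5 344 [31.8 34.1 35.1]
6 353 [33.1 33.8 34.7]
7 425 [33.  33.8 34.7]
8 399 [33.2 33.9 34.6]
```

View pics/w3.png

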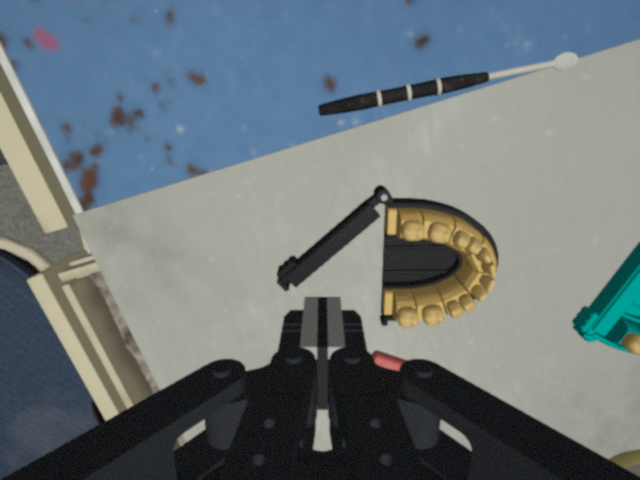

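Sections all read one level, about 34 mm on the same offset scale. The gate runs from hinge (384,197) to pad (288,272), opened about 0.8 rad. Planning the push arc.

```bash
cat > g.py <<'E'
import numpy as np
a=np.radians(13.5);W=np.array([[np.cos(a),-np.sin(a)],[np.sin(a),np.cos(a)]])
H=np.array([583,-23])+W@[-34.5,41.5]
def tip(th,off=7.5,r=71):
    u=np.array([-np.sin(th),-np.cos(th)]);n=np.array([-np.cos(th),np.sin(th)])
    return H+W@(r*u+(6.5+off)*n), 103.5-np.degrees(th)
def rows(c,y,lst):
    for p,yw in lst:
        r=np.radians(y);d=p-c
        print('to',p.round(1),round(yw,1),'|',[round(d@[np.cos(r),np.sin(r)],1),round(d@[np.sin(r),-np.cos(r)],1)],'turn',round(np.radians(y-yw),3));c=p;y=yw
E
python3 - <<'E'
from g import *
c=np.array([512.4,-27.9])
L=[tip(.8,20)]+[tip(t) for t in (.8,.7,.6,.5,.4,.3,.2,.15,.1,.05,0)]
rows(c,103.2,L)
X=np.load('pics/X3.npy');
for u,v in [(288,272),(296,283),(288,262),(384,197),(340,232)]: print(u,v,np.median(X[v-2:v+3,u-2:u+3].reshape(-1,3),0).round(1))
E
```

```text
to [479.4 -36.5] 57.7 | [np.float64(-0.9), np.float64(-34.1)] turn 0.795
to [490.  -43.2] 57.7 | [np.float64(0.0), np.float64(12.5)] turn 0.0
to [495.4 -47.9] 63.4 | [np.float64(-1.0), np.float64(7.2)] turn -0.1
to [501.4 -52. ] 69.1 | [np.float64(-1.0), np.float64(7.2)] turn -0.1
to [507.7 -55.6] 74.9 | [np.float64(-1.0), np.float64(7.2)] turn -0.1
to [514.3 -58.5] 80.6 | [np.float64(-1.0), np.float64(7.2)] turn -0.1
to [521.2 -60.7] 86.3 | [np.float64(-1.0), np.float64(7.2)] turn -0.1
to [528.3 -62.2] 92.0 | [np.float64(-1.0), np.float64(7.2)] turn -0.1
to [531.9 -62.6] 94.9 | [np.float64(-0.6), np.float64(3.6)] turn -0.05
to [535.5 -62.9] 97.8 | [np.float64(-0.6), np.float64(3.6)] turn -0.05
to [539.1 -63.1] 100.6 | [np.float64(-0.6), np.float64(3.6)] turn -0.05
to [542.7 -63. ] 103.5 | [np.float64(-0.6), np.float64(3.6)] turn -0.05
288 272 [497.3 -47.4  16.7]
296 283 [503.3 -52.2  19.6]
288 262 [496.  -43.3  14.1]
384 197 [539.6   9.1  19.5]
340 232 [521.  -15.9  19.3]
```

Emit:
apply_moves --pt "2.4 -37 0 0 0 0.159" --pt "0 0 0 0 0 0.159" --pt "0 0 0 0 0 0.159" --pt "0 0 0 0 0 0.159" --pt "0 0 0 0 0 0.159"

```text
time: 20.18
tool_pos: [477.0, -33.2, 100.4]
tcp_rot: [180.0, -0.0, 57.4]
ft_force: [0.5, -0.5, -0.3]
finger_gap: -0.4
grip_force: 0.0
```

Emit:
apply_moves --pt "0 0 25 0 0 0" --pt "0 0 25 0 0 0" --pt "0 0 25 0 0 0" --pt "0 0 18 0 0 0" --pt "0 0 0 0 0 0"

```text
time: 20.8
tool_pos: [475.4, -33.0, 5.8]
tcp_rot: [-179.8, 0.1, 57.7]
ft_force: [-0.5, 0.0, 0.3]
finger_gap: -0.1
grip_force: 0.0
```

Run:
```python
from h import *
s=sense();print(s['time'],s['tool_pos'],s['tcp_rot'],s['ft_force'])
snap('wrist','w4.png')
```

```text
20.8 [475.35327578 -32.95066007   5.7537487 ] [-1.79815806e+02  7.16498288e-02  5.77120671e+01] [-0.46914517  0.02316687  0.29930071]
```

View pics/w4.png

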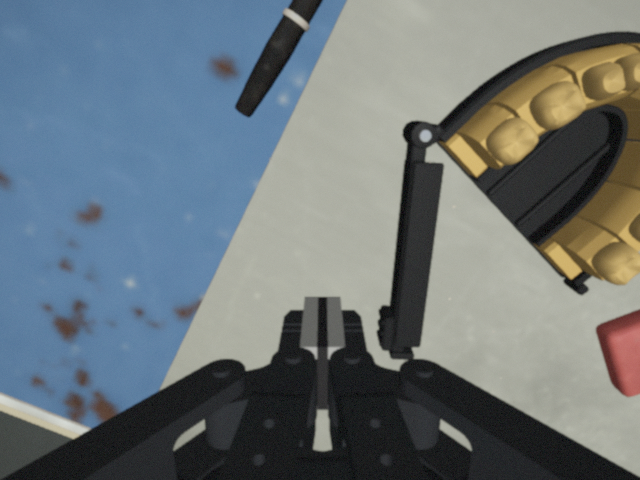

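The tip (322,300) is 14 mm short of the pad face (380,327) and lined up with it. Pushing along the arc.

Emit:
apply_moves --pt "0 8 0 0 0 0" --pt "0 5 0 0 0 0" --pt "0 4.5 0 0 0 0" --pt "-0.5 3.6 0 0 0 -0.05" --pt "-0.5 3.6 0 0 0 -0.05"

```text
time: 21.48
tool_pos: [497.5, -47.7, 7.6]
tcp_rot: [180.0, -0.0, 63.5]
ft_force: [-1.2, 0.9, -0.2]
finger_gap: -0.1
grip_force: 0.2
```

Emit:
apply_moves --pt "-0.5 3.6 0 0 0 -0.05" --pt "-0.5 3.6 0 0 0 -0.05" --pt "-0.5 3.6 0 0 0 -0.05" --pt "-0.5 3.6 0 0 0 -0.05" --pt "-0.5 3.6 0 0 0 -0.05"

```text
time: 22.1
tool_pos: [513.3, -56.4, 7.5]
tcp_rot: [180.0, -0.0, 77.8]
ft_force: [0.1, 0.6, 1.1]
finger_gap: -0.1
grip_force: 0.2
```

Emit:
apply_moves --pt "-0.5 3.6 0 0 0 -0.05" --pt "-0.5 3.6 0 0 0 -0.05" --pt "-0.5 3.6 0 0 0 -0.05" --pt "-0.5 3.6 0 0 0 -0.05" --pt "0 0 0 0 0 0"

```text
time: 22.72
tool_pos: [527.2, -60.3, 7.4]
tcp_rot: [180.0, 0.0, 89.2]
ft_force: [-0.4, -0.8, 0.3]
finger_gap: 0.3
grip_force: 0.0
```

Run:
```python
from h import *
from g import *
s=sense();print(s['time'],s['tool_pos'],s['tcp_rot'],s['ft_force'])
c=s['tool_pos'][:2]; rows(c,s['tcp_rot'][2],[tip(t) for t in (.15,.1,.05,0)])
snap('wrist','w5.png')
```

```text
22.725 [527.24009046 -60.32984798   7.43616364] [1.79970202e+02 6.94326206e-03 8.91707291e+01] [-0.39354385 -0.82972401  0.27914271]
to [531.9 -62.6] 94.9 | [np.float64(-2.2), np.float64(4.7)] turn -0.1
to [535.5 -62.9] 97.8 | [np.float64(-0.6), np.float64(3.6)] turn -0.05
to [539.1 -63.1] 100.6 | [np.float64(-0.6), np.float64(3.6)] turn -0.05
to [542.7 -63. ] 103.5 | [np.float64(-0.6), np.float64(3.6)] turn -0.05
```

View pics/w5.png

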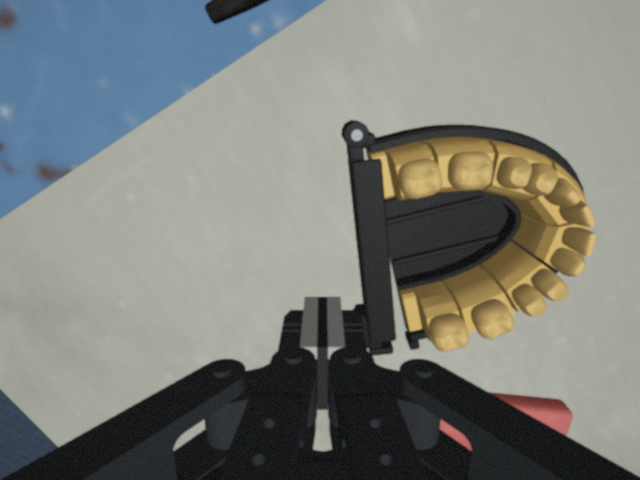

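The gate is about 0.1 rad from shut (free end near (380,348), heel corner (412,342)). Now slower.

Emit:
apply_moves --pt "-0.5 1.6 0 0 0 -0.05" --pt "-0.5 1.6 0 0 0 -0.05" --pt "-0.3 1.4 0 0 0 -0.05" --pt "-0.3 1.2 0 0 0 -0.05" --pt "-0.3 1 0 0 0 -0.05"

```text
time: 23.4
tool_pos: [533.6, -61.6, 7.2]
tcp_rot: [-180.0, 0.0, 103.5]
ft_force: [0.2, 0.0, 0.2]
finger_gap: 0.1
grip_force: 0.2
```

Emit:
apply_moves --pt "0 1 0 0 0 0" --pt "0 0.8 0 0 0 0" --pt "0 0.6 0 0 0 0" --pt "0 0 0 0 0 0" --pt "0 0 0 0 0 0"

```text
time: 24.02
tool_pos: [536.0, -60.9, 7.2]
tcp_rot: [180.0, -0.0, 103.5]
ft_force: [-0.6, -0.6, -0.1]
finger_gap: -0.4
grip_force: 0.0
```

Run:
```python
from h import *
from g import *
s=sense();print(s['time'],s['tool_pos'],s['tcp_rot'],s['ft_force'])
c=s['tool_pos'][:2]; rows(c,s['tcp_rot'][2],[tip(0)])
p,d=snap('wrist','w6.png');np.save('pics/X6.npy',cloud('wrist',d,s))
cv2.imwrite('pics/w6c.png',cv2.resize(p[90:390,260:640,::-1],None,fx=2,fy=2))
```

```text
24.025 [536.01546061 -60.89171209   7.20154409] [ 1.79997827e+02 -4.61235254e-04  1.03510940e+02] [-0.63709789 -0.58550629 -0.0787028 ]
to [542.7 -63. ] 103.5 | [np.float64(-3.6), np.float64(6.0)] turn 0.0
```

View pics/w6c.png

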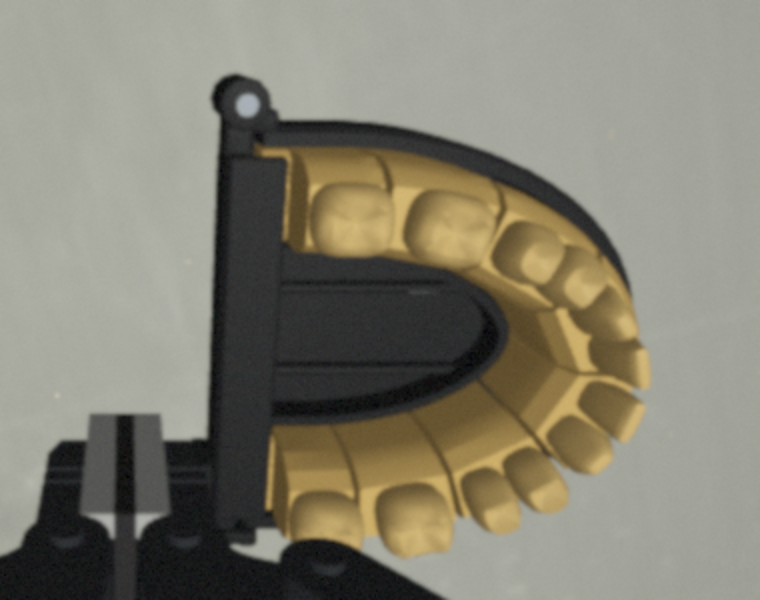

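Emit:
apply_moves --pt "0 0.6 0 0 0 0" --pt "0 0.6 0 0 0 0" --pt "0 0.6 0 0 0 0" --pt "0 0.5 0 0 0 0" --pt "0 0 0 0 0 0"

```text
time: 24.7
tool_pos: [538.1, -60.5, 7.1]
tcp_rot: [-180.0, 0.0, 103.5]
ft_force: [-2.8, -2.5, 1.1]
finger_gap: -0.1
grip_force: 1.6
```

Emit:
apply_moves --pt "0 0.3 0 0 0 0" --pt "0 0.3 0 0 0 0" --pt "0 0.3 0 0 0 0" --pt "0 0 0 0 0 0" --pt "0 0 0 0 0 0"

```text
time: 25.32
tool_pos: [539.1, -60.2, 7.2]
tcp_rot: [180.0, -0.0, 103.5]
ft_force: [-3.0, -1.6, 1.0]
finger_gap: 0.0
grip_force: 1.3
```

Run:
```python
from h import *
s=sense();print(s['time'],s['tool_pos'])
p,d=snap('wrist','w7.png');X=cloud('wrist',d,s);np.save('pics/X7.npy',X)
for f,Y in (('w6.png',np.load('pics/X6.npy')),('w7.png',X)):
    im=cv2.imread('pics/'+f).astype(int);v,u=np.mgrid[:480,:640]
    m=(u>350)&(u<420)&(v>115)&(v<170)&(im[...,0]>im[...,2]+5)&(im.mean(-1)>130)&(im[...,0]>im[...,1])
    n=(Y[...,2]>17.5)&(Y[...,2]<23)&(im.max(-1)<60)&(u>350)&(u<420)&(v>165)&(v<355)
    q=Y[n][:,:2];k=q-q.mean(0);w=np.linalg.svd(k,full_matrices=False)[2][0]
    yel=(im[...,2]-im[...,0]>50)&(Y[...,2]>30)&(Y[...,2]<45)&(u>350)
    yy=(im[...,2]-im[...,0]>50)&(Y[...,2]>12)&(Y[...,2]<45)&(u>350)
    print(f,'hinge',Y[m].mean(0).round(1),m.sum(),'bar',q.mean(0).round(1),n.sum(),np.degrees(np.arctan2(w[0],w[1])).round(1),'teeth',Y[yel].mean(0).round(1),yel.sum(),Y[yy].mean(0).round(1))
cv2.imwrite('pics/w7c.png',cv2.resize(p[90:390,260:640,::-1],None,fx=2,fy=2))
```

```text
25.325 [539.12644395 -60.15267831   7.18703726]
w6.png hinge [539.8   9.   19.4] 99 bar [550.7 -28.7] 5046 -12.9 teeth [582.6 -19.2  34.7] 9447 [582.4 -21.4  28.9]
w7.png hinge [540.5   9.2  19.6] 96 bar [552.6 -28.3] 5078 -14.8 teeth [583.9 -18.2  34.7] 9434 [583.8 -20.   29. ]
```

View pics/w7c.png

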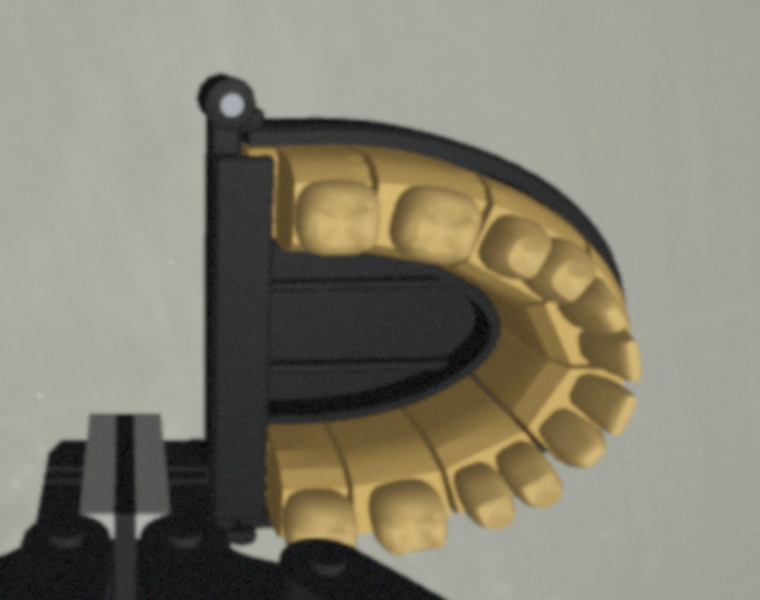

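The gate is parallel to the heels and against its stop, with force holding at about 3 N and the tray moved only about 1 mm. Backing off and rising.

Emit:
apply_moves --pt "0 -4 0 0 0 0" --pt "0 -8 0 0 0 0" --pt "0 -10 0 0 0 0" --pt "0 0 -30 0 0 0" --pt "0 0 -40 0 0 0"

```text
time: 26.0
tool_pos: [515.8, -65.1, 76.7]
tcp_rot: [-179.8, -0.1, 103.5]
ft_force: [0.5, -0.7, 0.1]
finger_gap: -0.2
grip_force: 0.0
```

Emit:
apply_moves --pt "0 0 -30 0 0 0" --pt "0 0 0 0 0 0" --pt "0 0 0 0 0 0" --pt "0 0 0 0 0 0" --pt "0 0 0 0 0 0"

```text
time: 26.62
tool_pos: [516.9, -65.2, 106.0]
tcp_rot: [-179.9, -0.1, 103.5]
ft_force: [0.5, 0.0, -1.1]
finger_gap: 0.1
grip_force: 0.0
```

Run:
```python
from h import *
s=sense();print(s['time'],s['tool_pos'],s['ft_force'])
p,d=snap('wrist','w8.png');X=cloud('wrist',d,s)
im=p[:,:,::-1].astype(int)
reg=(abs(X[...,0]-580)<70)&(X[...,1]<20)&(X[...,1]>-80)
n=reg&(X[...,2]>17.5)&(X[...,2]<23)&(im.max(-1)<60)&(X[...,0]<565)
q=X[n][:,:2].astype(np.float32);print(n.sum(),cv2.minAreaRect(q),cv2.fitLine(q,cv2.DIST_HUBER,0,.01,.01).ravel())
y=reg&(im[...,2]-im[...,0]>50)&(X[...,2]>14)&(X[...,2]<46)
t=X[y];print(len(t),np.percentile(t[:,2],[90,98]))
# tray symmetry axis: PCA of stone
c=t[:,:2].mean(0);print(c)
for n_ in ['gate_pad','die_tray']: print(n_,[(round(r['confidence'],2),np.round(r['xyz'],1).tolist()) for r in models.place_of(n_,'wrist')])
v,u=np.where(reg&(X[...,2]>10));a,b,e,f=u.min(),u.max(),v.min(),v.max();print(a,b,e,f)
k=p[max(0,e-10):f+10,max(0,a-10):b+10,::-1];sc=min(780/k.shape[1],580/k.shape[0]);cv2.imwrite('pics/w8c.png',cv2.resize(k,None,fx=sc,fy=sc))
```

```text
26.625 [516.88381592 -65.15106445 105.96820512] [ 0.49986477  0.02475459 -1.07040133]
1904 ((551.8463134765625, -27.16522979736328), (12.399664878845215, 83.1805648803711), 13.824775695800781) [ 2.6167855e-01 -9.6515507e-01  5.5252399e+02 -2.8477945e+01]
6231 [36.19252698 37.17231407]
[584.02597609 -20.32897874]
gate_pad [(0.93, [550.5, -65.1, 10.4]), (0.56, [687.6, -35.3, 12.2])]
die_tray [(0.89, [585.2, -19.1, 0.9])]
294 639 120 479
```

View pics/w8c.png

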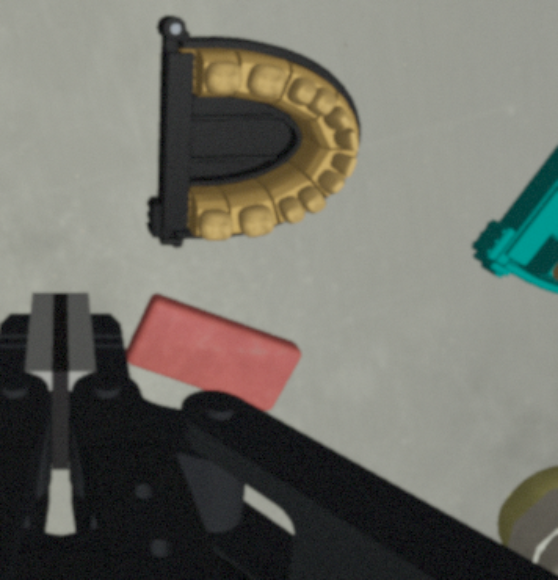

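The gate lies shut across the heels, the sections are level, and the wax block looks undisturbed. Handing in.

```bash
python3 -c "
from bench import job
print(job.hand_in())"
```

```text
the job is handed in; nothing more can be done
None
```

I pressed all eight sections down to their stops and pushed the gate shut across the heels, then handed the job in at 26.6 s; the tray slid about 1–2 mm during the gate push, and I saw no sign that the carver, wax block or white cast was touched.

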